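# Put the desk microphone on the air

### The job

Put the desk microphone on the air by pressing with the closed fingertips: first switch on the power strip by pushing down the raised end of its rocker, then press the round key of the three-key antenna selector fully in so that it stays down, and last press the long bar on the microphone's base fully down and finish with the bar still held down. Keep to that order, do not press the selector's square or oblong key, and do not pick up or shift any of the loose things on the desk. The program ends while the fingers hold the bar down.

Things in the scene. Friction and masses are not known exactly. Their poses are not given: they have to be found in the camera images.
- strip: White power strip, 51 x 325 x 39 mm, fixed to the desk, to the robot's left. Origin: centre of its underside; own y along its length, z up. The small rocker switch sits near its right (-y) end, at own y = -112 mm; the flat top of the housing round it is 34 mm above the desk.
- rocker_end (a point): Fixed point on the strip at own (-9, -112, 38) mm, on the raised end of the rocker when off (its own -x end, towards the robot). Axes as the strip's. Rocker: 24 mm long along own x, 12 mm wide, pivot 9 mm to the +x side of this point. Pushed straight down with 2 to 4 N this end sinks about 4 mm while the other end rises to 39 mm: keep the fingertips off that one.
- strip_switch (a joint): Rocker angle, rad: 0 = off (end nearer the robot raised), 0.349 = fully on (that end down). It stays where it is left; above 0.25 counts as on.
- selector: Antenna selector: aluminium base plate 62 x 186 x 6 mm, fixed to the desk in the middle, carrying three black key modules (52 x 52 x 24 mm each) in a row along its own y at 56 mm spacing. Origin: centre of the plate's underside; z up. Which key stands in which of the three places varies.
- round_top (a point): Centre of the top face of the round key (white cylinder, 30 mm diameter), 40 mm above the desk when out, 34 mm when in; moves with the key; z up, x and y as the selector's. The module's housing round the key is 30 mm above the desk.
- round_key (a joint): Travel of the round key, m: 0 = out, 0.006 = fully in. Moves straight down against about 2.5 N of friction and stays where it is left; above 0.0045 counts as in.
- square_top (a point): Centre of the top face of the square key (white, 28 x 28 mm), otherwise like the round one. Not to be pressed.
- square_key (a joint): Travel of the square key, m; 0 = out. Must stay out (under 0.002).
- oblong_top (a point): Centre of the top face of the oblong key (white, 30 mm along the selector's x, 12 mm along its y), otherwise like the round one. Not to be pressed.
- oblong_key (a joint): Travel of the oblong key, m; 0 = out. Must stay out (under 0.002).
- microphone: Grey desk microphone, fixed to the desk, to the robot's right: base 112 (own x) x 92 x 26 mm, a short bent neck at the back (+x) with a dark microphone head that reaches 92 mm above the desk, from 54 to 89 mm behind the base's centre. Origin: centre of the base's underside; z up; its front, own -x, faces the robot.
- bar_top (a point): Centre of the top face of the talk bar (black ribbed bar, 26 mm along the microphone's own x, 70 mm along its y), at own (-27, 0) mm, 37 mm above the desk when up, 30 mm when fully down; moves with the bar; axes as the microphone's. The neck stands 57 mm behind it (+x).
- talk_bar (a joint): Travel of the talk bar, m: 0 = up, 0.007 = fully down. A spring lifts it: 1.4 N at the start, 3.9 N fully down. Above 0.0045 counts as pressed.
- valve_voltmeter: Tall grey meter, fixed, always in the same place behind the selector; an obstacle only. Cabinet from 53 mm before (-x) to 91 mm behind its origin, 122 mm wide, 201 mm high with a carrying handle on top (to about 230 mm) and knobs and terminals on its front. Origin: centre of its underside. Pass it on the robot's side.
- loupe: Loose black loupe, 37 mm diameter, 34 mm high, between strip and selector. Origin: centre of its underside. Leave it alone.
- relay_can: Loose cylindrical can, 34 mm diameter, 62 mm high, standing behind the selector's right half. Origin: centre of its underside. Leave it alone.
- coax_tee: Loose small metal coax T-piece, 26 x 42 x 12 mm, near the desk's front edge before the strip. Origin: centre of its underside. Leave it alone.
- phone: Loose phone lying flat, 158 x 80 x 10 mm, behind the microphone to its left. Origin: centre of its underside. Leave it alone.

How it is judged:
By the outcome, as a careful person would: the job done as asked, in the order asked, and still so for the second after the job is handed in, while the arm keeps its last pose, push and grip.
It also fails if it takes over 46 s, if anything falls off the work surface, if the arm or the gripper's body presses on something with over 40 N, if the wrist force passes 120 N, or if a joint passes its speed limit or range.

### The arm

A 6-joint arm with a two-finger parallel gripper is mounted at the origin on a cart in front of the work surface, level with it; the furniture and walls round the work are solid. World frame = base frame: x ahead of the robot, y to its left, z up, the work surface at z = 0. Lengths are in mm, angles in degrees, forces in N, time in s.
With the tool pointing down it reaches from about 350 to 850 mm from the base axis. Payload 8.1 kg.
Tool frame: the origin (TCP) lies midway between the tips of the shut fingers; the grasp point (between the pads) lies 19 mm behind it; z points along the fingers, y is the line along which they close (so a half turn about z gives the same grasp; the last joint's range is limited). The gripper opens to 85 mm and grips with 20 to 120 N. Pads are 22 mm wide; open, the fingers measure 114 mm over their backs; the gripper's body (76 mm by 85 mm) begins 54 mm behind the grasp point. The pads swing forward as they close: fully open they stand 13 mm farther back than shut.
Start: joints at [-4.893, 7.471, 85.268, -0, 87.261, -4.893], TCP at [600.004, 0.022, 202.192] pointing down, gripper open.
Joint ranges: [-169.43, 169.43], [-51.17, 129.36], [1.28, 143.12], [-76.62, 256.62], [0, 156.53], [-152.29, 152.29]. Speed limits (degrees/s): [136.94, 136.94, 159.86, 180, 180, 180].

### API

Orientations are given as [roll, pitch, yaw] about the fixed x, y, z axes, in that order (R = Rz(yaw) Ry(pitch) Rx(roll)).
In Python, from bench import r gives the robot as it stands.
- The arm moves only by the shell command python3 steer.py [FORCE], which reads ROWS from standard input. ROWS is 1 to 8 rows, parted by a bar, with the numbers parted by spaces; each row has 7 numbers: a rotation vector rx, ry, rz in units of 2 degrees, then dx, dy, dz in units of 50 mm, then the finger opening in mm; each row is the pose to reach, as a shift and turn from the pose commanded when the command began, along the tool's axes at that moment; what a row does not reach only later rows make up. A row lasts 1/8 s, in which the tool goes at most 62.5 mm and 10.7 degrees, less where a joint would pass 70% of its speed; a pose out of reach is approached as far as the arm can. The fingers move at their own pace and stop on an object; FORCE is the grip in N (left out, the last holds). Time passes only in rows, so rows that do not move let the fingers close. It prints the time, the measured TCP pose, the force, the opening and the grip force at its end. Input that does not fit is refused with a message, and nothing moves.
- r.sense(): the state, without advancing time (a new reading comes with each control period).
- r.snapshot(name): name is "scene" or "side" or "wrist"; returns a dict with "pixels" (400x640x3 uint8, blue, green, red), "fx", "fy", "cx", "cy" (pixels), "D" ([k1, k2, p1, p2, k3] as OpenCV has them; the pictures are not rectified), "pose" (4x4, takes a point from camera to world coordinates). Camera axes: x right, y up, looking along -z (the intrinsics and any distortion apply to the point x, -y, -z); pixel columns grow to the right and rows downward; lengths in mm; the calibration is good to about 2 mm. A picture is of the moment at which its call begins. There is no depth.
- r.hand_in(): hands the job in; it is judged then, once.
The state is a dict: "time": time; "joint_pos": joint angles; "qd": joint speeds; "joint_efforts": joint torques, N m; "tool_pos": TCP position; "tcp_rot": TCP orientation; "ft_force": force on the tool from outside, world axes, zero at the start; "wrist_torque": the same for the moment, N m; "finger_gap": finger opening in mm; "grip_force": force on a finger pad.
Only numpy, scipy, OpenCV 4.12 (cv2) and the standard library are available. Lean on these libraries where they do the work, as an engineer would, in place of code of your own. Each camera call takes 0.05 s, during which the arm holds its last target. There are 200 camera calls.

## Working session

There is one attempt and no reset: what is moved stays moved. The work goes in short steps, Python scripts to look and compute and a shell command to move; the robot and the scene stay as the last step left them, time stands still between calls to the robot, and variables do not carry over. Pictures are saved under pics/ and viewed, at most 10 in all, crops included, and the job is handed in when it is done.

```bash
mkdir -p pics; ls; python3 - <<'E'
from bench import r
import cv2,pickle
d={}
for n in("scene","side","wrist"):
    s=r.snapshot(n);d[n]=s;cv2.imwrite(f"pics/{n}0.png",s["pixels"]);print(n,s["fx"],s["cx"],s["cy"],s["D"],s["pose"].round(2).tolist())
pickle.dump(d,open("snap.pkl","wb"));print(r.sense())
E
```

```text
bench.py
pics
steer.py
scene 425.0251951603612 316.9316367203688 204.11930241538673 [0.01161253 0.         0.         0.         0.        ] [[0.65, 0.44, -0.62, -226.23], [-0.76, 0.37, -0.53, -575.6], [-0.0, 0.82, 0.57, 786.06], [0.0, 0.0, 0.0, 1.0]]
side 504.58891742890546 316.4015954967612 189.58889380014236 [0.018848 0.       0.       0.       0.      ] [[-0.88, 0.28, -0.38, -41.87], [-0.47, -0.5, 0.72, 1200.23], [0.01, 0.82, 0.58, 949.62], [0.0, 0.0, 0.0, 1.0]]
wrist 357.5721687088661 315.68675558402276 198.98771913563257 [-0.03189471  0.          0.          0.          0.        ] [[1.0, 0.0, 0.0, 599.1], [-0.0, 0.97, 0.26, 65.44], [-0.0, -0.26, 0.97, 373.24], [0.0, 0.0, 0.0, 1.0]]
{'time': 0.15, 'joint_pos': array([-4.89066745e+00,  7.50605333e+00,  8.53143475e+01,  2.61028264e-04,
        8.72625220e+01, -4.89525190e+00]), 'qd': array([-0.14342284, -0.19008794, -0.11937867, -0.01373223, -0.02324813,
        0.11316763]), 'joint_efforts': array([ 1.01583330e-03, -5.70061326e+01, -5.01160097e+01, -1.39109225e-04,
        9.69119486e-03, -7.10949371e-05]), 'tool_pos': array([5.99534777e+02, 8.89987667e-02, 2.01381966e+02]), 'tcp_rot': array([-1.79917402e+02, -7.33592072e-03,  9.00045665e+01]), 'ft_force': array([-0.86371017, -0.20189022, -0.50038143]), 'wrist_torque': array([-0.05618968,  0.00733513,  0.02092999]), 'grip_force': 0.0, 'finger_gap': 85.24859358930942}
```

View pics/scene0.png

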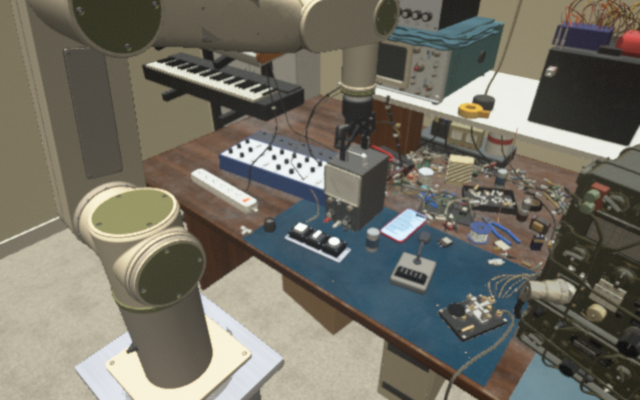

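View pics/wrist0.png

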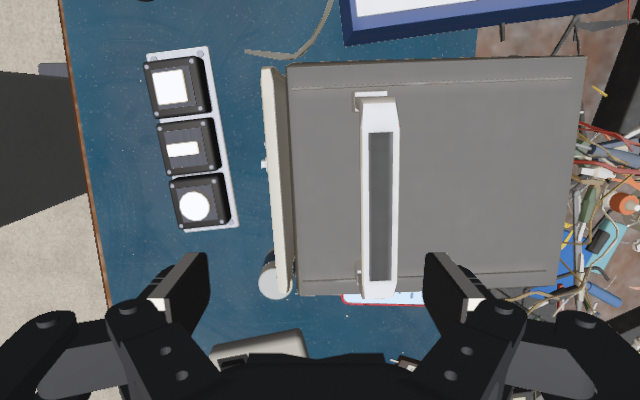

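The wrist view shows the selector at the left: square key at (171,87), oblong at (183,149), round at (194,207). The open fingers seem to be close to or straddling the meter's handle at (380,200), so I'll check that. The scene view shows the strip at (223,190), the selector at (318,242), and the microphone at (413,270). I'll measure next.

```bash
cat > h.py <<'E'
import numpy as np,cv2
def proj(s,p):
    P=np.asarray(s["pose"]);q=P[:3,:3].T@(np.asarray(p,float)-P[:3,3])
    K=np.array([[s["fx"],0,s["cx"]],[0,s["fy"],s["cy"]],[0,0,1]])
    return cv2.projectPoints(np.array([[q[0],-q[1],-q[2]]]),np.zeros(3),np.zeros(3),K,np.array(s["D"]))[0].ravel()
def hit(s,uv,z):
    K=np.array([[s["fx"],0,s["cx"]],[0,s["fy"],s["cy"]],[0,0,1]])
    a=cv2.undistortPoints(np.array([[uv]],float),K,np.array(s["D"])).ravel()
    P=np.asarray(s["pose"]);d=P[:3,:3]@np.array([a[0],-a[1],-1]);o=P[:3,3]
    return (o+d*(z-o[2])/d[2]).round(1)
E
python3 - <<'E'
import pickle,cv2,numpy as np
from h import *
d=pickle.load(open("snap.pkl","rb"))
for n in d: print(n,proj(d[n],[600,0,202]))
w=d["wrist"]
for u,z in(((194,207),40),((183,149),40),((171,87),40),((289,66),201),((289,294),201),((380,100),230),((380,290),230)):print(u,hit(w,u,z))
a=d["scene"]["pixels"][160:300,180:450];b=d["side"]["pixels"]
cv2.imwrite("pics/sc1.png",cv2.resize(a,None,fx=2.9,fy=2.9,interpolation=2))
E
```

```text
scene [352.93809373 168.19982629]
side [315.54735854 133.4024703 ]
wrist [317.86068379 235.5087269 ]
(194, 207) [480.1 -32.4  40. ]
(183, 149) [474.7  24.1  40. ]
(171, 87) [468.9  79.8  40. ]
(289, 66) [586.8  81.7 201. ]
(289, 294) [584.5 -34.  201. ]
(380, 100) [623.9  66.5 230. ]
(380, 290) [627.6 -15.3 230. ]
```

View pics/sc1.png

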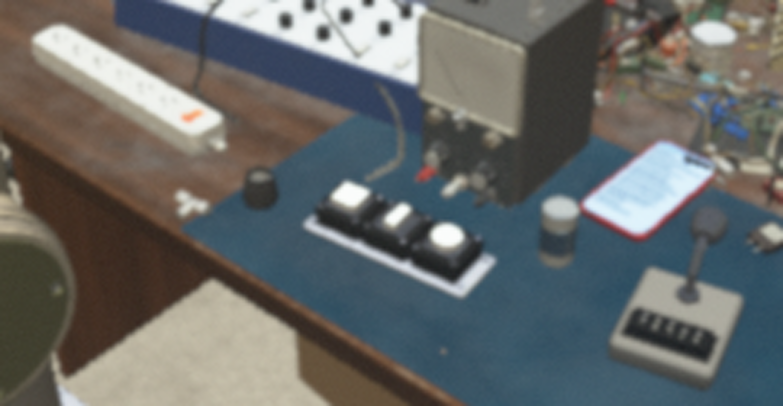

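View pics/side0.png

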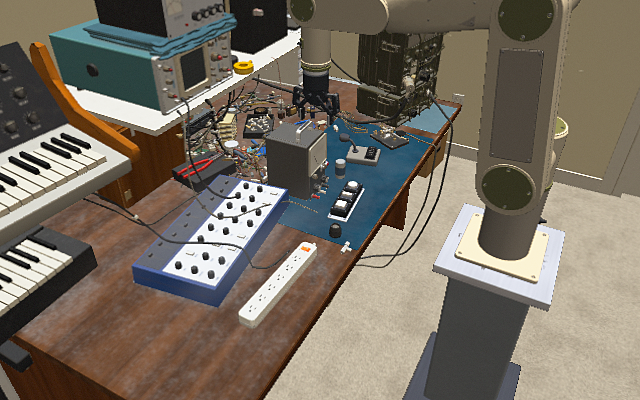

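Units first: shifts go in units of 50 mm and turns go in units of 2 degrees. So 180 mm is 3.6, 160 mm is 3.2.

```bash
python3 - <<'E'
import pickle,cv2,numpy as np
from h import *
d=pickle.load(open("snap.pkl","rb"))
S=d["scene"];c=lambda u,v:(180+u/2.9,160+v/2.9)
print("round",hit(S,c(447,235),40),"rocker",hit(S,c(192,115),38),hit(d["side"],(306,247),38))
print("bar",hit(S,c(670,333),37),hit(d["side"],(372,153),37))
print("strip ends",hit(S,c(50,32),34),hit(S,c(210,125),34),hit(d["side"],(250,318),34),hit(d["side"],(308,243),34))
print("mic",[hit(S,c(*p),26) for p in((655,270),(742,295),(707,378),(612,350))])
E
echo '0 0 0 0 0 -1 85 | 0 0 0 0 0 -1.2 0 | 0 0 0 0.4 -0.8 -1.2 0 | 0 0 0 1.2 -1.8 -1.2 0 | 0 0 0 2.2 -2.6 -1.2 0 | 0 0 0 3.2 -3 -1.2 0 | 0 0 0 3.6 -3 -1.2 0 | 0 0 0 3.6 -3 -1.2 0' | python3 steer.py
```

```text
round [480.1 -34.7  40. ] rocker [461.2 299.6  38. ] [463.2 307.   38. ]
bar [ 504.6 -258.5   37. ] [ 500.9 -235.3   37. ]
strip ends [473.2 565.4  34. ] [464.6 275.5  34. ] [459.6 579.1  34. ] [468.6 286.2  34. ]
mic [array([ 578.2, -201.7,   26. ]), array([ 599.5, -278.5,   26. ]), array([ 489., -304.,   26.]), array([ 465.4, -226.5,   26. ])]
time: 1.15
tool_pos: [449.4, 181.2, 261.7]
tcp_rot: [-180.0, 0.0, 90.2]
ft_force: [-0.4, -0.0, -0.3]
finger_gap: 0.0
grip_force: 0.0
```

In the tool's units: 110 mm is 2.2, 100 mm is 2.

```bash
echo '0 0 0 1 0 0 0 | 0 0 0 2 0 0 0 | 0 0 0 2.2 0 0 0 | 0 0 0 2.2 0 0 0' | python3 steer.py && python3 - <<'E'
from bench import r
import cv2,pickle
s=r.snapshot("wrist");pickle.dump(s,open("w1.pkl","wb"));cv2.imwrite("pics/w1.png",s["pixels"]);print(s["pose"].round(1)[:3,3])
E
```

```text
time: 1.65
tool_pos: [450.1, 289.4, 261.6]
tcp_rot: [-179.9, 0.1, 90.0]
ft_force: [0.4, -1.2, 0.6]
finger_gap: -0.1
grip_force: 0.0
[449.6 355.  433.5]
```

View pics/w1.png

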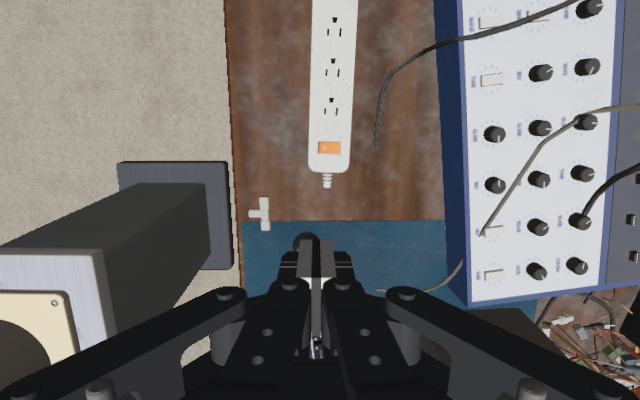

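The rocker is at about (330,148). The strip's edges are at columns 309 and 350, its near end is at row 172, and the loupe is at (305,243), partly under the finger view.

```bash
python3 - <<'E'
import pickle,cv2,numpy as np
from h import *
s=pickle.load(open("w1.pkl","rb"));im=s["pixels"].astype(int)
m=((im[...,2]-im[...,0])>90)&(im[...,2]>170);m[:120]=0;m[175:]=0;m[:,:300]=0;m[:,360:]=0
m=m.astype(np.uint8);ys,xs=np.nonzero(m);rc=cv2.minAreaRect(np.c_[xs,ys].astype(np.float32));print(rc,len(xs))
for p in cv2.boxPoints(rc):print(p,hit(s,p,36))
# strip edges
for v in(20,60,100,160):
    b=np.nonzero((im[v,290:375].min(1)>150))[0]+290;print(v,b.min(),b.max(),hit(s,(b.min(),v),34),hit(s,(b.max()+1,v),34))
print(im[138:160,330].tolist());print(im[148,312:346].tolist())
E
```

```text
((329.5, 147.0), (10.0, 21.0), 90.0) 205
[319. 142.] [453.2 312.6  36. ]
[340. 142.] [476.4 312.6  36. ]
[340. 152.] [476.6 301.5  36. ]
[319. 152.] [453.2 301.5  36. ]
20 312 356 [445.8 437.2  34. ] [492.  437.3  34. ]
60 311 354 [444.6 398.3  34. ] [490.9 398.3  34. ]
100 310 352 [443.4 357.5  34. ] [489.8 357.5  34. ]
160 308 348 [440.9 292.2  34. ] [487.  292.3  34. ]
[[212, 214, 214], [212, 214, 214], [212, 214, 214], [182, 186, 193], [103, 144, 200], [102, 162, 229], [102, 162, 229], [102, 162, 229], [102, 162, 229], [102, 162, 229], [102, 163, 229], [102, 163, 229], [102, 162, 229], [102, 163, 229], [102, 162, 229], [152, 173, 211], [198, 200, 200], [212, 214, 214], [212, 214, 214], [212, 214, 214], [212, 214, 214], [213, 215, 214]]
[[212, 214, 214], [212, 214, 214], [212, 214, 214], [211, 213, 213], [206, 208, 208], [203, 205, 205], [118, 126, 165], [80, 129, 220], [94, 153, 229], [97, 157, 229], [145, 173, 211], [160, 184, 217], [142, 171, 210], [183, 194, 208], [128, 169, 226], [100, 161, 229], [101, 161, 229], [101, 162, 229], [102, 163, 229], [102, 163, 229], [103, 164, 229], [103, 164, 229], [112, 166, 224], [137, 176, 224], [140, 179, 224], [136, 176, 222], [112, 169, 228], [107, 167, 229], [158, 187, 223], [206, 210, 215], [212, 214, 214], [212, 214, 214], [212, 214, 214], [212, 214, 214]]
```

Rocker centre is (465,307) and its raised end is at x≈456. The length matches 24 mm and the yaw is about -2°. I'll approach with the fingers centred at x≈450, which keeps them off the far end.

In the tool's units: 216 mm is 4.32, 17 mm is 0.34.

```bash
echo '0 0 0 0.2 0 1 0 | 0 0 0 0.34 0 2 0 | 0 0 0 0.34 0 3 0 | 0 0 0 0.34 0 3.8 0 | 0 0 0 0.34 0 4.24 0 | 0 0 0 0.34 0 4.32 0 | 0 0 0 0.34 0 4.32 0' | python3 steer.py 60; python3 - <<'E'
from bench import r
import cv2,pickle
s=r.snapshot("wrist");pickle.dump(s,open("w2.pkl","wb"));cv2.imwrite("pics/w2.png",cv2.resize(s["pixels"][120:320,200:440],None,fx=3,fy=3));print(r.sense()["tool_pos"])
E
```

```text
time: 2.58
tool_pos: [450.8, 306.4, 47.1]
tcp_rot: [180.0, -0.0, 89.9]
ft_force: [0.2, 0.1, 0.4]
finger_gap: 0.4
grip_force: 0.0
[451.16710054 306.8783907   47.65253387]
```

View pics/w2.png

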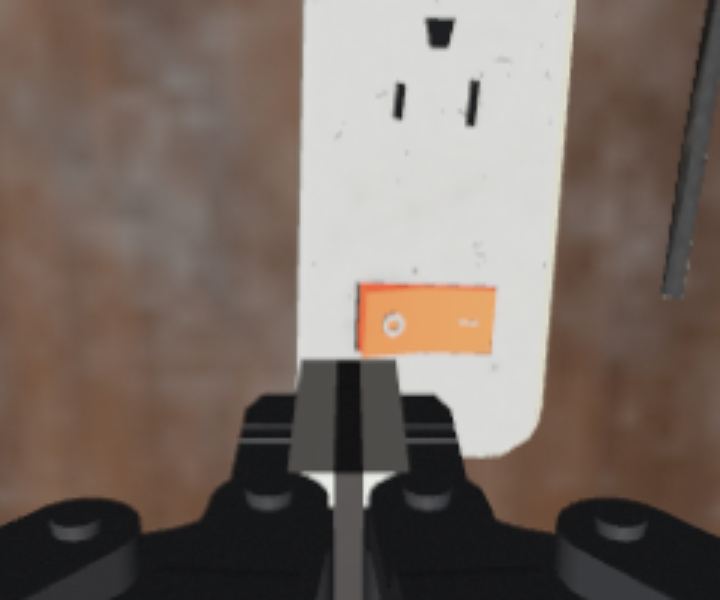

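The fingers (crop columns 301-397) overlap the left end of the rocker (columns 360-495) as planned. I'll check whether they also line up in y.

```bash
python3 - <<'E'
import pickle
from h import *
s=pickle.load(open("w2.pkl","rb"));c=lambda u,v:(200+u/3,120+v/3)
print(s["pose"][:3,3])
for p in((301,360),(397,360)):print(hit(s,c(*p),47.5))
for p in((360,285),(495,285),(493,354),(360,354)):print(hit(s,c(*p),37))
print((proj(s,[451,307,47.5])-[200,120])*3)
E
```

```text
[450.0866166  371.72238912 219.06608576]
[442.4 303.7  47.5]
[458.8 303.7  47.5]
[452.6 313.8  37. ]
[476.6 313.8  37. ]
[476.7 300.7  37. ]
[452.6 300.7  37. ]
[351.54618745 341.98491938]
```

```bash
python3 - <<'E'
from bench import r
from h import *
import pickle
p=r.sense()["tool_pos"];o=[];D={}
for n in("scene","side"):
    s=r.snapshot(n);D[n]=s;u=proj(s,p);a,b=(u-[22,30]).astype(int);im=cv2.resize(s["pixels"][b:b+60,a:a+45],None,fx=8,fy=8,interpolation=2)
    q=((u-[a,b]+.5)*8).astype(int);cv2.circle(im,tuple(map(int,q)),3,(0,0,255),-1);o.append(im);print(n,u,a,b)
pickle.dump(D,open("s3.pkl","wb"));cv2.imwrite("pics/c3.png",np.hstack(o))
E
```

```text
scene [241.88694551 197.62014168] 219 167
side [309.93258207 245.69548261] 287 215
```

View pics/c3.png

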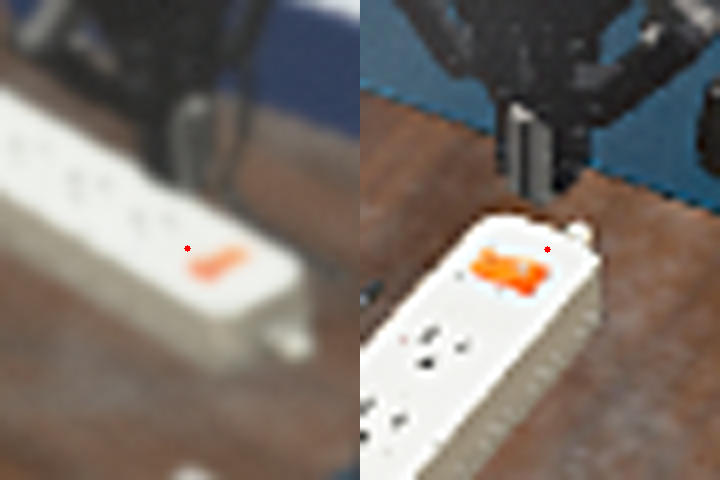

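```bash
python3 - <<'E'
import pickle
from h import *
from scipy.optimize import least_squares
D=pickle.load(open("s3.pkl","rb"));a=np.array([219+187/8-.5,167+190/8-.5]);b=np.array([287+175/8-.5,215+202/8-.5])
f=lambda p:np.r_[proj(D["scene"],p)-a,proj(D["side"],p)-b]
q=least_squares(f,[450,300,60]);print(q.x,q.fun)
w=pickle.load(open("w2.pkl","rb"));g=lambda p:np.r_[f(p),0]
for z in(47,60,70,75,80):print(z,hit(w,(200+349/3,240),z))
E
```

```text
[455.23230924 309.57600923  70.19499023] [-0.32588941  0.41052992 -0.2883948  -0.35044957]
47 [450.6 303.5  47. ]
60 [450.5 308.7  60. ]
70 [450.5 312.6  70. ]
75 [450.5 314.6  75. ]
80 [450.5 316.6  80. ]
```

All three cameras put the real fingertips about 20 mm above the reported TCP, with the lateral position right. So I'll go down in small steps and watch the force.

In the tool's units: 7 mm is 0.14, 8 mm is 0.16.

```bash
echo '0 0 0 0 0 0.06 0 | 0 0 0 0 0 0.1 0 | 0 0 0 0 0 0.14 0 | 0 0 0 0 0 0.16 0' | python3 steer.py
```

```text
time: 3.22
tool_pos: [449.8, 307.0, 37.9]
tcp_rot: [-180.0, 0.0, 90.0]
ft_force: [-0.5, -0.2, -0.6]
finger_gap: -0.2
grip_force: 0.0
```

```bash
echo '0 0 0 0 0 0.04 0 | 0 0 0 0 0 0.06 0 | 0 0 0 0 0 0.08 0 | 0 0 0 0 0 0.08 0' | python3 steer.py
```

```text
time: 3.72
tool_pos: [450.0, 307.0, 34.1]
tcp_rot: [-180.0, 0.0, 90.0]
ft_force: [0.1, -0.8, 0.8]
finger_gap: -0.4
grip_force: 0.0
```

In the tool's units: 2 mm is 0.04, 1 mm is 0.02.

```bash
echo '0 0 0 0 0 0.02 0 | 0 0 0 0 0 0.04 0 | 0 0 0 0 0 0.04 0' | python3 steer.py; echo '0 0 0 0 0 0.02 0 | 0 0 0 0 0 0.04 0 | 0 0 0 0 0 0.04 0' | python3 steer.py
```

```text
time: 4.1
tool_pos: [449.9, 307.0, 32.1]
tcp_rot: [-180.0, 0.0, 90.0]
ft_force: [0.2, 0.3, -0.2]
finger_gap: -0.1
grip_force: 0.0
time: 4.47
tool_pos: [449.9, 307.0, 30.0]
tcp_rot: [-180.0, 0.0, 90.0]
ft_force: [-0.4, -0.1, 0.7]
finger_gap: 0.3
grip_force: 0.0
```

At a reported z of 30 there's still no contact, so the offset is real. I'll keep going down.

```bash
echo '0 0 0 0 0 0.04 0 | 0 0 0 0 0 0.08 0 | 0 0 0 0 0 0.1 0 | 0 0 0 0 0 0.1 0' | python3 steer.py; echo '0 0 0 0 0 0.02 0 | 0 0 0 0 0 0.04 0 | 0 0 0 0 0 0.04 0' | python3 steer.py
```

```text
time: 4.97
tool_pos: [449.9, 306.9, 25.0]
tcp_rot: [-180.0, 0.0, 90.0]
ft_force: [0.0, 0.0, -0.3]
finger_gap: -0.2
grip_force: 0.0
time: 5.35
tool_pos: [449.9, 307.0, 23.1]
tcp_rot: [-180.0, 0.0, 90.0]
ft_force: [-0.1, -0.5, -0.8]
finger_gap: -0.2
grip_force: 0.0
```

In the tool's units: 2 mm is 0.04, 1 mm is 0.02.

```bash
echo '0 0 0 0 0 0.02 0 | 0 0 0 0 0 0.04 0 | 0 0 0 0 0 0.04 0' | python3 steer.py; python3 - <<'E'
from bench import r
from h import *
s=r.snapshot("wrist");a=s["pixels"][170:270,250:390];cv2.imwrite("pics/w4.png",cv2.resize(a,None,fx=5,fy=5,interpolation=2))
E
```

```text
time: 5.72
tool_pos: [449.9, 307.0, 21.0]
tcp_rot: [-180.0, 0.0, 90.0]
ft_force: [0.2, 0.1, -0.8]
finger_gap: 0.1
grip_force: 0.0
```

View pics/w4.png

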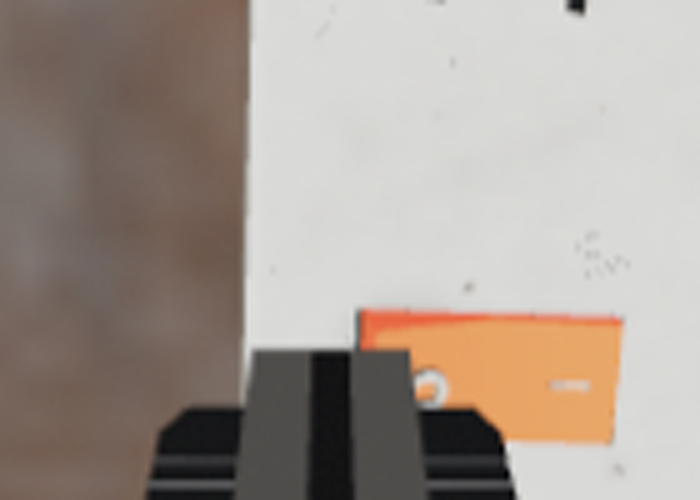

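The fingertips (crop columns 250-410) cover about 4.7 mm of the rocker's raised end, whose left edge is at column 358. It's still raised, so I'll carry on down.

```bash
echo '0 0 0 0 0 0.02 0 | 0 0 0 0 0 0.04 0 | 0 0 0 0 0 0.04 0' | python3 steer.py; echo '0 0 0 0 0 0.02 0 | 0 0 0 0 0 0.02 0' | python3 steer.py; echo '0 0 0 0 0 0.02 0 | 0 0 0 0 0 0.02 0' | python3 steer.py
```

```text
time: 6.15
tool_pos: [449.9, 307.0, 19.0]
tcp_rot: [-180.0, 0.0, 90.0]
ft_force: [0.8, -0.1, -0.1]
finger_gap: 0.1
grip_force: 0.0
time: 6.4
tool_pos: [449.9, 307.0, 18.1]
tcp_rot: [-180.0, 0.0, 90.0]
ft_force: [-0.2, 0.2, 0.4]
finger_gap: -0.0
grip_force: 0.0
time: 6.65
tool_pos: [449.9, 307.0, 17.1]
tcp_rot: [-180.0, 0.0, 90.0]
ft_force: [1.1, -0.6, -0.5]
finger_gap: -0.1
grip_force: 0.0
```

```bash
for i in 1; do echo '0 0 0 0 0 0.02 0 | 0 0 0 0 0 0.02 0' | python3 steer.py; echo '0 0 0 0 0 0.02 0 | 0 0 0 0 0 0.02 0' | python3 steer.py;  echo '0 0 0 0 0 0.02 0 | 0 0 0 0 0 0.02 0' | python3 steer.py; done | grep -E 'pos|force:'
```

```text
tool_pos: [449.9, 307.0, 16.1]
ft_force: [-0.5, 0.4, 0.6]
grip_force: 0.0
tool_pos: [449.9, 307.0, 15.1]
ft_force: [0.6, 0.8, -0.1]
grip_force: 0.0
tool_pos: [449.9, 307.0, 14.1]
ft_force: [0.7, 0.2, -0.1]
grip_force: 0.0
```

```bash
(echo '0 0 0 0 0 0.02 0 | 0 0 0 0 0 0.02 0' | python3 steer.py; echo '0 0 0 0 0 0.02 0 | 0 0 0 0 0 0.02 0' | python3 steer.py;  echo '0 0 0 0 0 0.02 0 | 0 0 0 0 0 0.02 0' | python3 steer.py) | grep -E 'pos|ft_force:'
```

```text
tool_pos: [449.9, 307.0, 13.1]
ft_force: [0.2, 0.0, -0.7]
tool_pos: [449.9, 307.0, 12.1]
ft_force: [-1.0, 0.6, -0.2]
tool_pos: [449.9, 307.0, 11.1]
ft_force: [0.0, 0.0, -0.4]
```

```bash
(echo '0 0 0 0 0 0.02 0 | 0 0 0 0 0 0.02 0' | python3 steer.py; echo '0 0 0 0 0 0.02 0 | 0 0 0 0 0 0.02 0' | python3 steer.py;  echo '0 0 0 0 0 0.02 0 | 0 0 0 0 0 0.02 0' | python3 steer.py) | grep -E 'pos|ft_force:'; python3 - <<'E'
from bench import r
from h import *
s=r.snapshot("wrist");im=s["pixels"].astype(int)
for v in range(226,266,3):
    row=im[v,300:400];o=np.nonzero((row[:,2]-row[:,0]>60))[0]+300
    print(v,(o.min(),o.max(),im[v,o.min()+1].tolist(),im[v,(o.min()+o.max())//2].tolist()) if len(o) else None)
E
```

```text
tool_pos: [449.9, 307.0, 10.1]
ft_force: [-0.5, -0.6, -0.1]
tool_pos: [449.8, 307.1, 9.2]
ft_force: [-2.7, -0.1, 2.6]
tool_pos: [449.9, 307.1, 8.2]
ft_force: [-2.2, -0.2, 2.8]
226 None
229 None
232 None
235 None
238 None
241 None
244 (np.int64(332), np.int64(376), [68, 103, 224], [74, 116, 232])
247 (np.int64(333), np.int64(378), [103, 165, 232], [105, 168, 232])
250 (np.int64(333), np.int64(377), [92, 149, 213], [106, 168, 232])
253 (np.int64(347), np.int64(377), [102, 163, 228], [107, 168, 232])
256 (np.int64(350), np.int64(377), [103, 164, 228], [107, 168, 232])
259 (np.int64(351), np.int64(376), [106, 167, 232], [175, 195, 221])
262 (np.int64(351), np.int64(376), [102, 162, 226], [105, 168, 232])
265 (np.int64(352), np.int64(376), [102, 162, 227], [106, 168, 232])
```

Contact came at a reported z of about 9.6, so the tips sit roughly 29 mm above the reported TCP. I'll push through the rocker's travel.

```bash
(echo '0 0 0 0 0 0.02 0 | 0 0 0 0 0 0.02 0' | python3 steer.py; echo '0 0 0 0 0 0.014 0 | 0 0 0 0 0 0.014 0' | python3 steer.py;  echo '0 0 0 0 0 0.01 0 | 0 0 0 0 0 0.01 0' | python3 steer.py) | grep -E 'pos|ft_force:'
```

```text
tool_pos: [449.8, 307.1, 7.1]
ft_force: [-2.3, 0.8, 2.0]
tool_pos: [449.7, 307.0, 6.3]
ft_force: [-3.7, 1.2, 2.8]
tool_pos: [449.9, 307.0, 6.2]
ft_force: [-5.1, 0.0, 5.6]
```

```bash
(echo '0 0 0 0 0 0.01 0 | 0 0 0 0 0 0.01 0' | python3 steer.py; echo '0 0 0 0 0 0.01 0 | 0 0 0 0 0 0.01 0' | python3 steer.py) | grep -E 'pos|ft_force:'; python3 - <<'E'
from bench import r
from h import *
s=r.snapshot("wrist");a=s["pixels"][200:290,270:390];cv2.imwrite("pics/w5.png",cv2.resize(a,None,fx=5,fy=5,interpolation=2))
im=s["pixels"].astype(int)
for v in range(238,262,2):
    row=im[v,300:400];o=np.nonzero((row[:,2]-row[:,0]>60))[0]+300
    print(v,(o.min(),o.max(),im[v,(o.min()+o.max())//2].tolist()) if len(o) else None)
E
```

```text
tool_pos: [450.0, 307.1, 6.0]
ft_force: [-6.9, 0.4, 10.0]
tool_pos: [450.0, 307.1, 5.9]
ft_force: [-8.5, -1.7, 12.4]
238 None
240 None
242 None
244 None
246 (np.int64(332), np.int64(376), [68, 105, 232])
248 (np.int64(333), np.int64(377), [102, 162, 232])
250 (np.int64(333), np.int64(377), [106, 167, 232])
252 (np.int64(345), np.int64(376), [105, 167, 232])
254 (np.int64(348), np.int64(376), [104, 166, 232])
256 (np.int64(350), np.int64(376), [104, 166, 232])
258 (np.int64(351), np.int64(376), [104, 166, 232])
260 (np.int64(351), np.int64(375), [105, 166, 232])
```

View pics/w5.png

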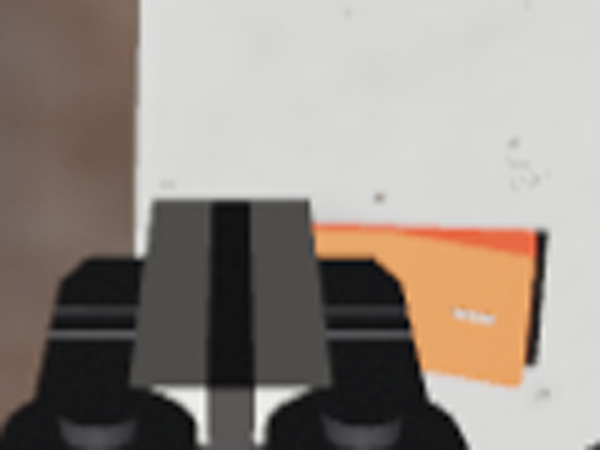

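The rocker has flipped: its right end (crop column 535) is raised now, and the force climbs against the stop. The strip is on. Next is the round key at about (480,-33).

In the tool's units: -340 mm is -6.8, -100 mm is -2.

```bash
echo '0 0 0 0 0 -0.8 0 | 0 0 0 0 0 -1.8 0 | 0 0 0 -1 0 -2 0 | 0 0 0 -2.2 0.1 -2 0 | 0 0 0 -3.4 0.2 -2 0 | 0 0 0 -4.6 0.4 -2 0 | 0 0 0 -5.8 0.6 -2 0 | 0 0 0 -6.8 0.6 -2 0' | python3 steer.py && echo '0 0 0 0 0 0 0 | 0 0 0 0 0 0.8 0 | 0 0 0 0 0 1.3 0 | 0 0 0 0 0 1.4 0 | 0 0 0 0 0 1.4 0' | python3 steer.py; python3 - <<'E'
from bench import r
from h import *
import pickle
s=r.snapshot("wrist");pickle.dump(s,open("w6.pkl","wb"));print(s["pose"][:3,3])
im=s["pixels"];m=(im.min(2)>215).astype(np.uint8);n,l,st,c=cv2.connectedComponentsWithStats(m)
for i in range(1,n):
    if st[i,4]>150:print(st[i],c[i].round(1),hit(s,c[i],40))
E
```

```text
time: 11.25
tool_pos: [480.7, -35.9, 105.2]
tcp_rot: [179.9, 0.1, 89.9]
ft_force: [0.8, -0.2, -0.4]
finger_gap: -0.0
grip_force: 0.0
time: 11.88
tool_pos: [480.3, -32.5, 35.3]
tcp_rot: [180.0, 0.0, 90.0]
ft_force: [0.5, 0.5, 0.7]
finger_gap: 0.1
grip_force: 0.0
[479.55014741  32.86801256 207.32970258]
[ 256    0   66   27 1491] [287.4  11.2] [467.6  71.   40. ]
[348   8  15 172 437] [354.8  86.8] [497.2  39.8  40. ]
[ 270  107   65   31 1565] [302.3 121.8] [473.6  24.4  40. ]
[622 128  18  38 354] [632.6 145.7] [631.5  14.2  40. ]
[598 138  15  18 230] [605.2 146.6] [617.8  13.6  40. ]
[ 287  208   59   43 1675] [315.9 228.3] [479.8 -27.3  40. ]
[ 546  296   54   59 1649] [568.4 322.6] [618.  -82.4  40. ]
```

The round key's centre in x is confirmed at 480 (columns 287-346). Now I'll lower onto it.

```bash
(echo '0 0 0 0 0 0.16 0 | 0 0 0 0 0 0.32 0 | 0 0 0 0 0 0.4 0 | 0 0 0 0 0 0.4 0' | python3 steer.py; echo '0 0 0 0 0 0.02 0 | 0 0 0 0 0 0.04 0 | 0 0 0 0 0 0.04 0' | python3 steer.py; echo '0 0 0 0 0 0.02 0 | 0 0 0 0 0 0.04 0 | 0 0 0 0 0 0.04 0' | python3 steer.py; echo '0 0 0 0 0 0.02 0 | 0 0 0 0 0 0.03 0 | 0 0 0 0 0 0.03 0' | python3 steer.py) | grep -E 'pos|ft_force:'
```

```text
tool_pos: [479.5, -32.9, 14.4]
ft_force: [-0.2, 1.2, 0.9]
tool_pos: [480.0, -33.0, 13.0]
ft_force: [-0.1, -0.1, 0.1]
tool_pos: [480.0, -33.0, 10.9]
ft_force: [-0.1, -0.7, -0.3]
tool_pos: [480.0, -33.0, 9.5]
ft_force: [-0.8, 0.2, 1.6]
```

```bash
(echo '0 0 0 0 0 0.02 0 | 0 0 0 0 0 0.04 0 | 0 0 0 0 0 0.04 0' | python3 steer.py; echo '0 0 0 0 0 0.02 0 | 0 0 0 0 0 0.04 0 | 0 0 0 0 0 0.04 0' | python3 steer.py; echo '0 0 0 0 0 0.02 0 | 0 0 0 0 0 0.02 0' | python3 steer.py;echo '0 0 0 0 0 0.02 0 | 0 0 0 0 0 0.02 0' | python3 steer.py) | grep -E 'pos|ft_force:'
```

```text
tool_pos: [480.0, -33.0, 7.4]
ft_force: [1.0, -0.0, 0.4]
tool_pos: [480.0, -33.0, 5.4]
ft_force: [-1.0, -0.0, 0.2]
tool_pos: [480.1, -33.0, 4.9]
ft_force: [-3.3, 0.1, 7.0]
tool_pos: [480.1, -33.0, 4.8]
ft_force: [-7.8, 0.6, 17.2]
```

The hard stop at reported 4.8 matches the 34 mm "in" height. I'll lift and check this numerically against the earlier image from the same pose.

```bash
echo '0 0 0 0 0 -0.3 0 | 0 0 0 0 0 -0.62 0 | 0 0 0 0 0 -0.62 0 | 0 0 0 0 0 -0.62 0' | python3 steer.py; python3 - <<'E'
from bench import r
from h import *
import pickle
s=r.snapshot("wrist");pickle.dump(s,open("w7.pkl","wb"));w=pickle.load(open("w6.pkl","rb"))
for s in(w,s):
    print(s["pose"][:3,3]);im=s["pixels"];m=(im.min(2)>215).astype(np.uint8);n,l,st,c=cv2.connectedComponentsWithStats(m)
    for i in range(1,n):
        if st[i,4]>1000:print(st[i],c[i].round(1))
    z=s["pose"][2,3]
    for h_ in(40,34):print(h_,proj(s,[465,-33,h_]),proj(s,[495,-33,h_]),proj(s,[480,-18,h_]))
E
```

```text
time: 15.3
tool_pos: [480.1, -33.0, 34.5]
tcp_rot: [180.0, 0.0, 90.0]
ft_force: [-0.7, 0.2, -0.4]
finger_gap: 0.1
grip_force: 0.0
[479.55014741  32.86801256 207.32970258]
[ 256    0   66   27 1491] [287.4  11.2]
[ 270  107   65   31 1565] [302.3 121.8]
[ 287  208   59   43 1675] [315.9 228.3]
[ 546  296   54   59 1649] [568.4 322.6]
40 [286.27921912 239.02399834] [346.26724466 239.01588321] [316.29540626 210.31492508]
34 [287.19006425 234.743719  ] [345.30012384 234.73656612] [316.2658098  206.85815056]
[479.34897159  32.41093081 206.46713952]
[ 256    0   66   25 1393] [287.5  10.5]
[ 270  106   66   31 1584] [302.6 120.9]
[ 289  205   56   46 1773] [316.5 225.6]
[ 547  296   56   59 1332] [568.4 319. ]
40 [286.57989514 238.83997195] [346.88940123 238.7897132 ] [316.74629348 209.94721945]
34 [287.48468424 234.54375453] [345.89631569 234.49581162] [316.70062583 206.484509  ]
```

The round key's image shrank from 59 to 56 px and moved up 3 rows, exactly as predicted for 34 mm, and the other keys haven't changed. On to the microphone.

In the tool's units: -100 mm is -2, 20 mm is 0.4.

```bash
echo '0 0 0 0 0 -1.2 0 | 0 0 0 -0.8 0 -1.8 0 | 0 0 0 -2 0.1 -2.2 0 | 0 0 0 -3 0.2 -2.4 0 | 0 0 0 -3.4 0.4 -2.4 0 | 0 0 0 -3.4 0.4 -2.4 0' | python3 steer.py && python3 - <<'E'
from bench import r
from h import *
import pickle
s=r.snapshot("wrist");pickle.dump(s,open("w8.pkl","wb"));print(s["pose"][:3,3],proj(s,[505,-258,37]))
cv2.imwrite("pics/w8.png",s["pixels"])
E
```

```text
time: 16.1
tool_pos: [499.7, -204.2, 153.6]
tcp_rot: [-179.9, -0.0, 89.9]
ft_force: [0.8, 0.5, -1.0]
finger_gap: 0.3
grip_force: 0.0
[ 499.41146159 -138.90402464  325.68128087] [322.66305544 245.1209194 ]
```

View pics/w8.png

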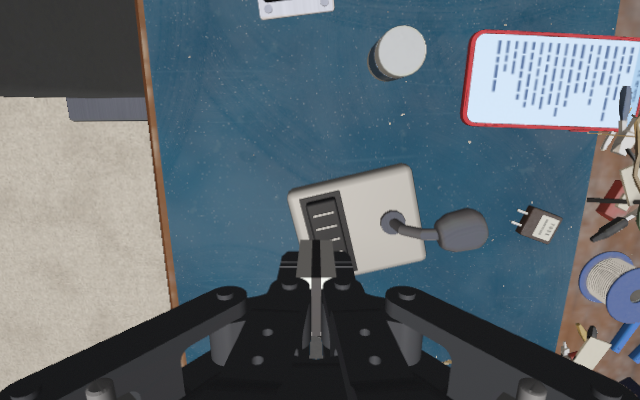

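The microphone base has corners at (290,192), (408,166) and (425,260). The bar starts at about (322,198) and runs down to about (343,270), with the neck at (392,221) and the head at (462,230).

```bash
python3 - <<'E'
from h import *
import pickle
s=pickle.load(open("w8.pkl","rb"))
for p in((290,192),(408,166),(425,260)):print(hit(s,p,26))
A,B,C=[hit(s,p,26)[:2] for p in((290,192),(408,166),(425,260))]
print(np.linalg.norm(A-B),np.linalg.norm(B-C),"c",(A+C)/2,"yaw",np.degrees(np.arctan2(*(B-A)[::-1])))
for a in(12,13,15):
    t=np.radians(a);x=np.array([np.cos(t),np.sin(t)]);print(a,(A+C)/2-27*x)
print("bar far end",hit(s,(322,199),37),"neck",hit(s,(392,221),26),"head",hit(s,(462,230),80))
E
```

```text
[ 476.9 -213.2   26. ]
[ 577.5 -190.8   26. ]
[ 598.7 -277.5   26. ]
103.06366964163465 89.254299616321 c [ 537.8  -245.35] yaw 12.55292716868785
12 [ 511.39001478 -250.96361565]
13 [ 511.49200825 -251.42367847]
15 [ 511.72000269 -252.33811422]
bar far end [ 504.3 -216.6   37. ] neck [ 566.5 -239.9   26. ] head [ 606.2 -228.8   80. ]
```

Bar centre is (511,-251), and the base centre, the bar end and the neck all agree. I'll aim for x=508 to stay clear of the neck.

```bash
(echo '0 0 0 -0.6 0.1 0.6 0 | 0 0 0 -0.96 0.16 1.4 0 | 0 0 0 -0.96 0.16 2.1 0 | 0 0 0 -0.96 0.16 2.5 0 | 0 0 0 -0.96 0.16 2.7 0 | 0 0 0 -0.96 0.16 2.8 0 | 0 0 0 -0.96 0.16 2.8 0' | python3 steer.py; echo '0 0 0 0 0 0.04 0 | 0 0 0 0 0 0.08 0 | 0 0 0 0 0 0.1 0 | 0 0 0 0 0 0.1 0' | python3 steer.py;echo '0 0 0 0 0 0.02 0 | 0 0 0 0 0 0.04 0 | 0 0 0 0 0 0.04 0' | python3 steer.py) | grep -E 'time|pos|ft_force:'
```

```text
time: 17.02
tool_pos: [508.6, -251.1, 15.3]
ft_force: [-0.3, 0.8, -0.5]
time: 17.52
tool_pos: [507.9, -251.0, 9.4]
ft_force: [1.1, -0.3, -0.1]
time: 17.9
tool_pos: [508.0, -251.0, 7.5]
ft_force: [-0.9, 0.6, 1.7]
```

```bash
(echo '0 0 0 0 0 0.02 0 | 0 0 0 0 0 0.04 0 | 0 0 0 0 0 0.04 0' | python3 steer.py; echo '0 0 0 0 0 0.02 0 | 0 0 0 0 0 0.04 0 | 0 0 0 0 0 0.04 0' | python3 steer.py; echo '0 0 0 0 0 0.02 0 | 0 0 0 0 0 0.03 0 | 0 0 0 0 0 0.03 0' | python3 steer.py;echo '0 0 0 0 0 0.02 0 | 0 0 0 0 0 0.02 0 | 0 0 0 0 0 0.02 0' | python3 steer.py) | grep -E 'time|pos|ft_force:'
```

```text
time: 18.27
tool_pos: [508.1, -251.0, 5.5]
ft_force: [-0.1, -0.1, 1.6]
time: 18.65
tool_pos: [508.1, -251.0, 3.5]
ft_force: [0.1, 0.9, 2.1]
time: 19.02
tool_pos: [508.1, -251.0, 2.0]
ft_force: [0.3, -0.3, 2.6]
time: 19.4
tool_pos: [508.1, -251.0, 1.1]
ft_force: [-0.5, 0.1, 3.5]
```

Spring behaviour matches (1.4 up to 3.9 N). Now onto the stop, with a light push.

Units first: shifts go in units of 50 mm and turns go in units of 2 degrees. So 0.7 mm is 0.014.

```bash
(echo '0 0 0 0 0 0.014 0 | 0 0 0 0 0 0.014 0 | 0 0 0 0 0 0.014 0' | python3 steer.py; echo '0 0 0 0 0 0.012 0 | 0 0 0 0 0 0.012 0 | 0 0 0 0 0 0.012 0' | python3 steer.py) | grep -E 'time|pos|ft_force:'
```

```text
time: 19.77
tool_pos: [508.1, -251.0, 0.9]
ft_force: [-2.9, 0.7, 9.3]
time: 20.15
tool_pos: [508.2, -251.1, 0.8]
ft_force: [-4.0, 2.2, 13.1]
```

```bash
python3 -c "from bench import r;print(r.hand_in())"
```

```text
the job is handed in; nothing more can be done
None
```

I switched the strip on, pressed the round key fully in, and handed the job in at about 20 s with the talk bar held on its stop at about 13 N; no verdict came back.

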